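Make up two fuel-sampling kits

ROBOT

A 6-joint arm with a two-finger parallel gripper is mounted at the origin on the work surface. World frame = base frame: x ahead of the robot, y to its left, z up, the work surface at z = 0. Lengths are in mm, angles in rad, forces in N, time in s.
With the tool pointing down it reaches from about 350 to 975 mm from the base axis. Payload 7.1 kg.
Tool frame: the origin (TCP) lies on the centre line of the jaws, within the pads' length; the fingertips stand 11 mm ahead of it and the grasp point (between the pads) lies 8 mm behind it (arm.nose_length is the distance from the TCP to the fingertips, in mm); y points along the fingers, z is the direction in which the jaws open and shut, and the axes are right-handed (so a half turn about y gives the same grasp; the last joint's range is limited). The gripper opens to 88 mm and grips with 3 to 60 N. Pads are 20 mm wide; open, the fingers measure 115 mm over their backs; the gripper's body (75 mm by 178 mm) begins 61 mm behind the grasp point.
Start: joints at [-1.131, 0.423, 1.63, -0, 1.089, -0.019], TCP at [276.809, -560.34, 233.675] pointing down, gripper open.
Joint ranges: [-3, 3], [-0.9, 2.11], [0.09, 2.58], [-1.31, 4.45], [0.11, 2.69], [-2.54, 2.54]. Speed limits (rad/s): [2.39, 2.39, 3.01, 3.14, 3.14, 3.14].

INTERFACE

Orientations are given as a unit quaternion [x, y, z, w].
In Python, from plant import arm gives the robot as it stands.
- The arm moves only by the tool arm_command, never from a script. Its argument "series" is a list of rows, each an object of numbers: "jaw": the closure in counts, from 0 (fully open) to 255 (shut); "x", "y", "z": the shift along the tool's x, y, z in mm; "ax", "ay", "az": the turn, a rotation vector about the tool's x, y, z in rad. A call has exactly 10 rows; each row is the pose to reach, as a shift and turn from the pose measured when the call began, along the tool's axes at that moment; what a row does not reach only later rows make up. A row lasts 1/10 s, in which the tool goes at most 50 mm and 8.59 degrees, less where a joint would pass 70% of its speed; a pose out of reach is approached as far as the arm can. A call with a gripper value outside its range is refused whole. The fingers move at their own pace and stop on an object; "force" is the grip in N (left out, the last holds). Time passes only in rows, so rows that repeat a pose let the fingers close, or fill a call up. It gives the time, the measured TCP pose, the force and the opening at its end, in the units of the state.
- arm.sense(): the state, without advancing time (a new reading comes with each control period).
- arm.snapshot(name): name is "scene" or "top" or "wrist"; returns the picture (480x640x3 uint8, red, green, blue); there is no depth.
- arm.get_calibration(name): a dict with "mtx" (3x3 intrinsics, pixels), "pose" (4x4, takes a point from camera to world coordinates); the wrist camera has in their place "mount" (4x4, takes a point from camera to tool coordinates, whose origin is the TCP and whose axes are the tool frame's). Camera axes: x right, y up, looking along -z (the intrinsics and any distortion apply to the point x, -y, -z); pixel columns grow to the right and rows downward; lengths in mm; the calibration is good to about 2 mm. A picture is of the moment at which its call begins: read the wrist's pose just before it. get_calibration takes no time and is no camera call.
- arm.hand_in(): hands the job in, once; it reports no verdict.
The state is a dict: "time_s": time; "joint_pos": joint angles; "dq": joint speeds; "joint_torque": joint torques, N m; "position": TCP position; "ee_rot": TCP orientation; "force": force on the tool from outside, world axes, zero at the start; "torque": the same for the moment, N m; "opening": finger opening in mm.
Only numpy, scipy, OpenCV 4.12 (cv2) and the standard library are available. Lean on these libraries where they do the work, as an engineer would, in place of code of your own. Each camera call takes 0.05 s, during which the arm holds its last target.

TASK

Make up the two sampling kits from the stock on the bench: the rectangular tray gets the tall bottle (standing) and the slim grey box (lying flat), the round tray gets the short bottle (standing) and the steel filter holder (lying flat, same way up as now), each resting on its tray's floor wholly inside the rim, not on top of one another. The slim box is packed tight against the black instrument case, so nudge it along the case until you have finger room, then pick it up. Leave the amber dropper bottle and the wrench where they are.

Things in the scene. Friction and masses are not known exactly. Their poses are not given: they have to be found in the camera images.
- tall_bottle_mid (a point): Centre (half-way up, 47.5 mm over its foot) of the tall clear-glass sample bottle: round, 44 mm diameter, 95 mm high; straight sides up to 67 mm, then a sloping shoulder and a black screw cap 31 mm across; plain paper band round it. Loose, upright (z up the bottle), about 0.16 kg. Starts standing in one of three places in a row in front of the robot, nearest to it.
- short_bottle_mid (a point): Centre (half-way up, 29 mm over its foot) of the short clear-glass sample bottle: round, 52 mm diameter, 58 mm high; straight sides up to 30 mm, then a shoulder and a black screw cap 31 mm across; plain paper band. Loose, upright, about 0.13 kg. Starts in another of the three places of that row.
- filter_mid (a point): Centre (half-way up, 12 mm over its underside) of the steel filter holder: a flat round puck, 52 mm diameter, 24 mm high, plain steel with a shallow dished top (the rim stands up about 3 mm). Loose, lying flat (z up), about 0.15 kg. Starts in the remaining place of that row.
- slim_box_mid (a point): Centre (half-way up, 14 mm over its underside) of the slim grey plastic box: 32 mm along its x, 100 mm along its y, 28 mm high, with a black seam and a white strip on top. Loose, about 0.08 kg. It starts lying on the bench with one long side 1 mm from the black case's front face (the face toward the robot), long sides parallel, so no finger fits between; it slides freely along the face (along its own y).
- case: Black instrument case lying flat, fixed to the bench: 110 mm along its x, 130 mm along its y, 38 mm high, a carrying handle on its far side (+x, out to 80 mm from the origin). Origin at the centre of its underside, on the bench. Its front face is at x = -55 mm in its frame and ends at y = -65 and +65 mm; at the start the slim box's centre is at x = -72 mm, and up to 35 mm either way in y.
- rect_tray: Rectangular low dark-steel tray, fixed: outside 158 mm along its x by 128 mm along its y, inside 150 by 120 mm, rim 16 mm over the bench, floor 4 mm over the bench, walls 4 mm. Origin at the centre of its underside. Starts empty, on the robot's left or right.
- round_tray: Round low dark-steel tray, fixed: outside diameter 152 mm, inside 144 mm, rim 16 mm over the bench, floor 4 mm over the bench, walls 4 mm. Origin at the centre of its underside. Starts empty, on the other side from the rectangular tray.
- dropper: Bystander: small amber dropper bottle with black rubber bulb, standing between the row of stock and the slim box; 28 mm diameter, 64 mm high, loose. Origin at the centre of its foot.
- wrench: Bystander: steel wrench, 140 mm long, lying loose on the bench at the back left. Its x runs along its length.
Not all that is in view belongs to the job. Leave any red look-alike of the rect_tray alone.

How it is judged (in metres and radians):
At the end, for the whole second after the job is handed in: Tall bottle upright and slim box flat in the rectangular tray, short bottle upright and filter holder flat (dish up) in the round tray; each wholly within the walls, within 4 mm of resting height on the tray floor, tilt under 0.1 rad, released and at rest (x of tall_bottle_mid in the frame of rect_tray between -0.056 and 0.056 m and y of tall_bottle_mid in the frame of rect_tray between -0.041 and 0.041 m and z of tall_bottle_mid in the frame of rect_tray between 0.0475 and 0.0555 m and linear speed of each of tall_bottle, slim_box, short_bottle, filter below 0.02 m/s and angular speed of each of tall_bottle, slim_box, short_bottle, filter below 0.2 rad/s and angle between each of tall_bottle, slim_box, short_bottle, filter's own z axis and vertical below 0.1 rad and x of slim_box_mid in the frame of rect_tray between -0.062 and 0.062 m and y of slim_box_mid in the frame of rect_tray between -0.047 and 0.047 m and z of slim_box_mid in the frame of rect_tray between 0.014 and 0.022 m and horizontal distance between each of short_bottle_mid, filter_mid and round_tray below 0.049 m and z of short_bottle_mid in the frame of round_tray between 0.029 and 0.037 m and z of filter_mid in the frame of round_tray between 0.012 and 0.02 m); the robot touches nothing.
It fails at once if the amber dropper bottle is moved more than 30 mm or tipped (distance of dropper from where it was at the start of the episode above 0.03 m or angle between dropper's own z axis and vertical above 0.5 rad).
It fails at once if the wrench is moved more than 30 mm (distance of wrench from where it was at the start of the episode above 0.03 m).
It also fails if it takes over 122 s, if anything falls off the work surface, if the arm or the gripper's body presses on something with over 40 N, if the wrist force passes 120 N, or if a joint passes its speed limit or range.

## Working session

There is one attempt and no reset: what is moved stays moved. The work goes in short steps, Python scripts to look and compute and a tool call to move; the robot and the scene stay as the last step left them, time stands still between calls to the robot, and variables do not carry over. Pictures are saved under pics/ and viewed, and the job is handed in when it is done.

Besides the shell and the picture viewer there is one more tool, called after "Emit:" as name(argument=value, ...), one argument or row to a line, values as JSON. arm_command: Moves the arm, as the interface text tells. Its arguments: {"type":"object","properties":{"series":{"type":"array","items":{"type":"object","properties":{"jaw":{"type":"number"},"x":{"type":"number"},"y":{"type":"number"},"z":{"type":"number"},"ax":{"type":"number"},"ay":{"type":"number"},"az":{"type":"number"}}}},"force":{"type":"number"}},"required":["series"]}

```bash
mkdir -p pics; ls
python3 - <<'E'
from plant import arm
import cv2
print(arm.sense()); print(arm.nose_length)
for n in("scene","top","wrist"):
    im=arm.snapshot(n); cv2.imwrite(f"pics/{n}0.png",im[:,:,::-1]); print(n,arm.get_calibration(n))
E
```

```text
pics
{'time_s': 0.0, 'joint_pos': array([-1.13094366e+00,  4.23849435e-01,  1.63066330e+00, -1.64954285e-05,
        1.08862251e+00, -1.90025413e-02]), 'dq': array([-7.43158482e-04, -1.36751930e-03,  3.12825864e-05,  1.42998762e-03,
       -5.42124483e-04, -8.93392589e-04]), 'joint_torque': array([ 2.37089705e-03, -5.44622433e+01, -2.73662406e+01,  6.45035505e-02,
        2.27964192e-02, -1.29110340e-04]), 'position': array([ 276.61641141, -559.85775599,  232.90681738]), 'ee_rot': array([-0.1609319 ,  0.68910973, -0.68804517,  0.16069396]), 'force': array([ 0.30376347, -0.22501533,  0.75799073]), 'torque': array([ 0.00202551, -0.02350588,  0.00916888]), 'opening': 88.25747831204734}
11.0
scene {'mtx': array([[471.57649101,   0.        , 315.029986  ],
       [  0.        , 471.57649101, 250.94122345],
       [  0.        ,   0.        ,   1.        ]]), 'pose': array([[-4.92980718e-01, -6.72897425e-01,  5.51524313e-01,
         1.08429238e+03],
       [ 8.70023321e-01, -3.85221365e-01,  3.07675024e-01,
         3.52467501e+02],
       [ 5.42521767e-03,  6.31516869e-01,  7.75343157e-0
[... 452 characters left out ...]
05e+01],
       [-1.78694043e-04,  2.13115059e-01,  9.77027093e-01,
         8.91919908e+02],
       [ 0.00000000e+00,  0.00000000e+00,  0.00000000e+00,
         1.00000000e+00]])}
wrist {'mtx': array([[423.27713324,   0.        , 313.89889038],
       [  0.        , 423.27713324, 244.48940149],
       [  0.        ,   0.        ,   1.        ]]), 'mount': array([[-8.00388733e-05, -9.67763886e-01, -2.51859195e-01,
        -6.82258697e+01],
       [ 7.85294556e-04,  2.51859058e-01, -9.67763607e-01,
        -1.50287141e+02],
       [ 9.99999688e-01, -2.75242364e-04,  7.39821196e-04,
        -6.56490917e-02],
       [ 0.00000000e+00,  0.00000000e+00,  0.00000000e+00,
         1.00000000e+00]])}
```

View pics/top0.png

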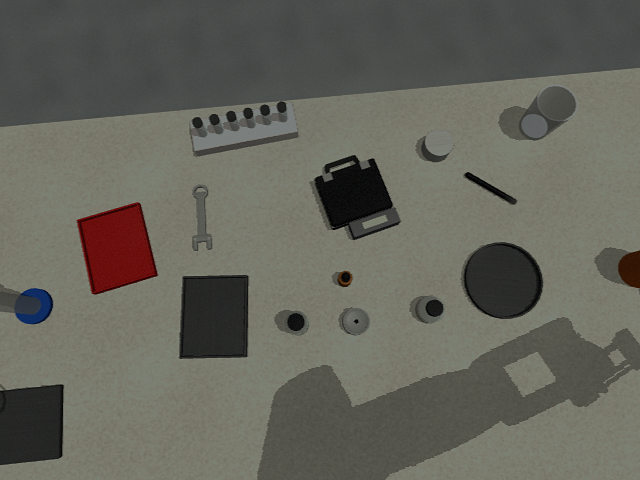

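View pics/scene0.png

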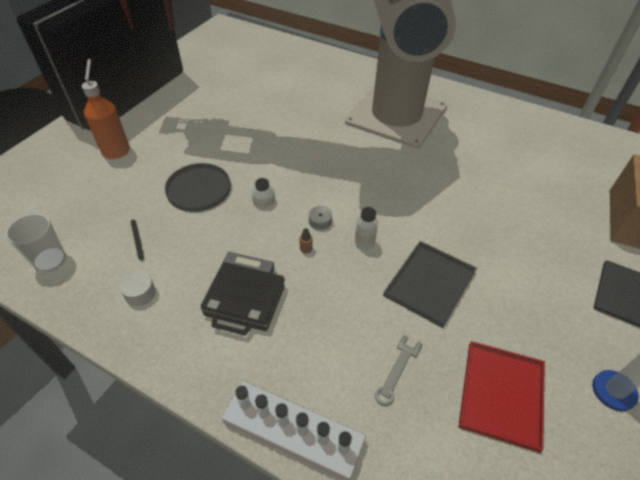

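View pics/wrist0.png

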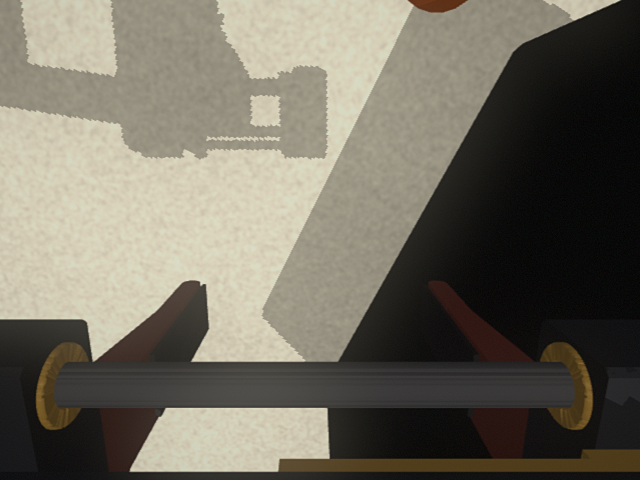

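The top view shows rect tray (214,316), round tray (503,280), tall bottle cap (296,322), filter (355,320), short bottle cap (434,308), dropper (345,278), case (353,193) with the slim box at (375,222), wrench (202,217). I'll zoom in on these to measure.

```bash
cat > h.py <<'E'
from plant import arm
import cv2, numpy as np
from scipy.spatial.transform import Rotation as R
C={n:arm.get_calibration(n) for n in("scene","top","wrist")}
def campose(n,s=None):
    if n!="wrist": return C[n]["pose"]
    T=np.eye(4);T[:3,:3]=R.from_quat(s["ee_rot"]).as_matrix();T[:3,3]=s["position"];return T@C[n]["mount"]
def p2w(n,u,v,z,s=None):
    T=campose(n,s);d=T[:3,:3]@(np.linalg.inv(C[n]["mtx"])@[u,v,1]*[1,-1,-1]);o=T[:3,3]
    return (o+d*(z-o[2])/d[2])
def w2p(n,P,s=None):
    T=campose(n,s);P=np.atleast_2d(P);q=(P-T[:3,3])@T[:3,:3]*[1,-1,-1];q=q@C[n]["mtx"].T
    return q[:,:2]/q[:,2:]
def crop(n,x0,y0,x1,y1,k,out,src):
    im=cv2.imread(src)[y0:y1,x0:x1];im=cv2.resize(im,None,fx=k,fy=k,interpolation=cv2.INTER_CUBIC)
    cv2.imwrite(out,np.clip(im*1.3,0,255).astype('uint8'))
E
python3 - <<'E'
from h import *
crop("top",270,140,470,340,3,"pics/c1.png","pics/top0.png")
crop("top",170,260,260,370,5,"pics/c2.png","pics/top0.png")
crop("scene",150,150,450,350,2.6,"pics/c3.png","pics/scene0.png")
for nm,u,v,z in [("tallcap",296,322,95),("filt",355,320,22),("shortcap",434,308,58),("round",503,280,16),("rect",214,316,14),("drop",345,278,60),("case",353,193,38),("box",375,222,28),("wr",202,217,5)]:
    print(nm,p2w("top",u,v,z).round(1))
E
```

```text
tallcap [460.9 123.3  95. ]
filt [457.   13.3  22. ]
shortcap [ 462.3 -131.5   58. ]
round [ 504.8 -286.5   16. ]
rect [492.8 283.9  14. ]
drop [534.4  26.   60. ]
case [706.3 -11.5  38. ]
box [644.7 -49.2  28. ]
wr [697.6 299.6   5. ]
```

View pics/c1.png

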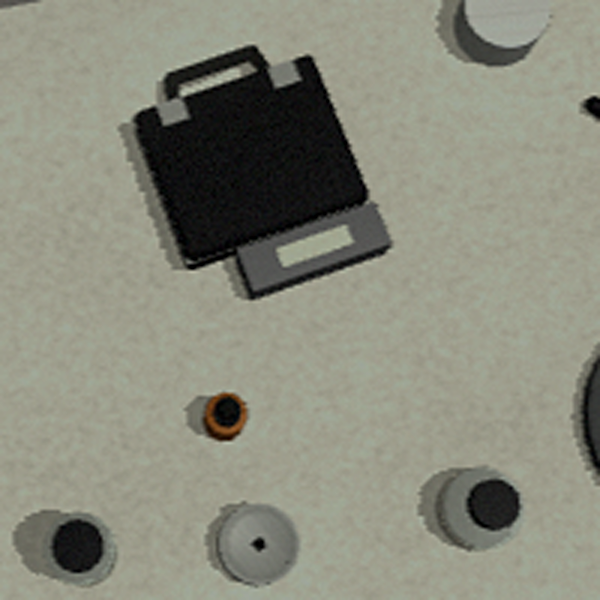

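View pics/c3.png

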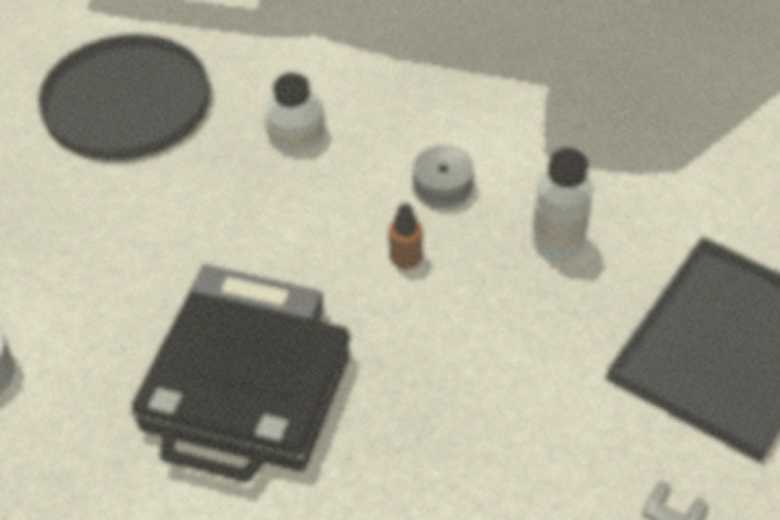

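Run:
```python
from h import *
t=lambda a,b,z:p2w("top",270+a/3-.33,140+b/3-.33,z).round(1)
s=lambda a,b,z:p2w("scene",150+a/2.6-.3,150+b/2.6-.3,z).round(1)
print("tall",t(78,545,95),s(568,158,95))
print("filt",t(258,542,22),s(443,167,22))
print("short",t(494,504,58),s(291,84,58))
print("drop",t(227,409,64-4),s(405,212,60))
b=np.array([t(237,250,28),t(373,204,28),t(390,240,28),t(252,288,28)]);print("box",b,b.mean(0))
print("strip",np.mean([t(275,247,28),t(350,225,28),t(356,243,28),t(283,267,28)],0))
b=[s(203,266,28),s(322,294,28),s(318,316,28),s(192,292,28)];print("boxS",np.mean(b,0),b)
c=[t(135,113,38),t(312,57,38),t(368,197,38),t(190,254,38)];print("case",c,np.mean(c,0))
```

```text
tall [462.1 123.8  95. ] [458.1 123.9  95. ]
filt [456.2  12.1  22. ] [452.9  12.1  22. ]
short [ 462.8 -132.3   58. ] [ 462.4 -131.7   58. ]
drop [538.1  24.9  60. ] [541.6  27.2  60. ]
box [[648.    3.4  28. ]
 [670.4 -91.1  28. ]
 [644.5 -98.9  28. ]
 [621.2  -3.4  28. ]] [646.025 -47.5    28.   ]
strip [645.75 -49.35  28.  ]
boxS [644.075 -43.95   28.   ] [array([644.4, -96. ,  28. ]), array([ 6.216e+02, -3.000e-01,  2.800e+01]), array([640.8,   8.5,  28. ]), array([669.5, -88. ,  28. ])]
case [array([747.2,  61.5,  38. ]), array([775. , -62.2,  38. ]), array([672.7, -86.3,  38. ]), array([645.8,  35.5,  38. ])] [710.175 -12.875  38.   ]
```

View pics/c2.png

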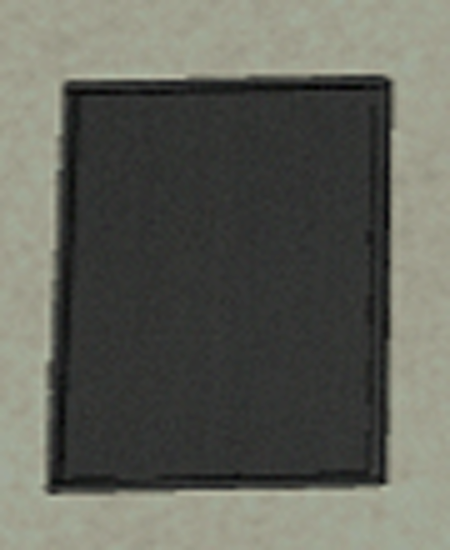

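```bash
cat >> h.py <<'E'
def plan(pos,jaw,s=None):
    """jaw = yaw (rad) of tool z axis in world, tool y down. prints shift/rotvec in tool axes (nearest equiv. half-turn)"""
    s=s or arm.sense();R0=R.from_quat(s["ee_rot"]).as_matrix();best=None
    for k in(0,np.pi):
        z=np.array([np.cos(jaw+k),np.sin(jaw+k),0]);y=np.array([0,0,-1.]);x=np.cross(y,z)
        rv=R.from_matrix(R0.T@np.stack([x,y,z],1)).as_rotvec()
        if best is None or np.linalg.norm(rv)<np.linalg.norm(best): best=rv
    sh=R0.T@(np.array(pos)-s["position"])
    print("shift",sh.round(1),"turn",best.round(3),"|",np.linalg.norm(sh).round(0),"mm")
def st():
    s=arm.sense();M=R.from_quat(s["ee_rot"]).as_matrix()
    print("t",round(s["time_s"],2),"pos",s["position"].round(1),"jawyaw",round(float(np.arctan2(M[1,2],M[0,2])),3),"ydir",M[:,1].round(3),"F",s["force"].round(1),"op",round(s["opening"],1),"q",s["joint_pos"].round(2))
    return s
E
python3 - <<'E'
from h import *
s=st(); print(R.from_quat(s["ee_rot"]).as_matrix().round(2))
c=np.array([p2w("top",170+a/5-.4,260+b/5-.4,16) for a,b in [(66,82),(388,77),(385,485),(50,491)]]);print(c.round(1),c.mean(0))
print([np.arctan2(*(c[i]-c[j])[[1,0]]).round(3) for i,j in [(0,3),(1,2)]],[np.arctan2(*(c[i]-c[j])[[0,1]]).round(3) for i,j in [(0,1),(3,2)]])
im=cv2.imread("pics/top0.png",0)
# round tray ellipse
m=((im<70)&(im>=0)).astype('uint8');m[:, :455]=0;m[:235]=0;m[325:]=0;m[:,555:]=0
cs,_=cv2.findContours(m,0,1);k=max(cs,key=cv2.contourArea);e=cv2.fitEllipse(k);print(e,p2w("top",*e[0],16))
print("jar",p2w("top",437,145,30),"pen",p2w("top",466,175,5),p2w("top",515,202,5))
im=cv2.imread("pics/scene0.png",0)
e=(197.5,186.5);print(p2w("scene",*e,14))
for z in(0,): 
  x0,y0=709,-12.5;y=.235;ax=np.array([np.cos(y),np.sin(y)]);ay=np.array([-ax[1],ax[0]])
  P=np.array([x0,y0])-72*ax; print("box line",P, ax,ay)
E
```

```text
t 0.15 pos [ 276.6 -560.   233.1] jawyaw -1.112 ydir [-0.001  0.001 -1.   ] F [ 0.1  0.7 -0.5] op 87.9 q [-1.13  0.42  1.63 -0.    1.09 -0.02]
[[-0.9  -0.    0.44]
 [-0.44  0.   -0.9 ]
 [-0.   -1.   -0.  ]]
[[577.1 340.5  16. ]
 [566.1 213.9  16. ]
 [410.  225.9  16. ]
 [420.8 352.6  16. ]] [493.49740198 283.21999584  16.        ]
[np.float64(-0.077), np.float64(-0.076)] [np.float64(0.087), np.float64(0.085)]
((502.6449279785156, 280.2056884765625), (74.30101013183594, 80.0703353881836), 120.00690460205078) [ 504.41960643 -285.7506173    16.        ]
jar [ 795.01649005 -198.04296344   30.        ] pen [ 732.61913424 -256.20661616    5.        ] [ 663.68291631 -346.93110391    5.        ]
[ 511.45533799 -282.57932377   14.        ]
box line [638.97896742 -29.26469496] [0.97251434 0.23284299] [-0.23284299  0.97251434]
```

Run:
```python
from h import *
plan((626,25.5,130),.235)
```

```text
shift [-572.5  103.5 -370.1] turn [ 1.000e-03 -1.347e+00 -1.000e-03] | 690.0 mm
```

Emit:
arm_command(
  series=[
    {"x":-572,"y":103,"z":-370,"ay":-1.347,"jaw":255},
    {"x":-572,"y":103,"z":-370,"ay":-1.347,"jaw":255},
    {"x":-572,"y":103,"z":-370,"ay":-1.347,"jaw":255},
    {"x":-572,"y":103,"z":-370,"ay":-1.347,"jaw":255},
    {"x":-572,"y":103,"z":-370,"ay":-1.347,"jaw":255},
    {"x":-572,"y":103,"z":-370,"ay":-1.347,"jaw":255},
    {"x":-572,"y":103,"z":-370,"ay":-1.347,"jaw":255},
    {"x":-572,"y":103,"z":-370,"ay":-1.347,"jaw":255},
    {"x":-572,"y":103,"z":-370,"ay":-1.347,"jaw":255},
    {"x":-572,"y":103,"z":-370,"ay":-1.347,"jaw":255},
  ],
  force=25,
)

```text
schema error: expected keys jaw, x, y, z, ax, ay, az
```

Run:
```python
from h import *
st();plan((626,25.5,130),.235)
```

```text
t 0.15 pos [ 276.6 -560.   233.1] jawyaw -1.112 ydir [-0.001  0.001 -1.   ] F [ 0.1  0.7 -0.5] op 87.9 q [-1.13  0.42  1.63 -0.    1.09 -0.02]
shift [-572.5  103.5 -370.1] turn [ 1.000e-03 -1.347e+00 -1.000e-03] | 690.0 mm
```

All keys are needed.

Emit:
arm_command(
  series=[
    {"jaw":255,"x":-572,"y":103,"z":-370,"ax":0,"ay":-1.347,"az":0},
    {"jaw":255,"x":-572,"y":103,"z":-370,"ax":0,"ay":-1.347,"az":0},
    {"jaw":255,"x":-572,"y":103,"z":-370,"ax":0,"ay":-1.347,"az":0},
    {"jaw":255,"x":-572,"y":103,"z":-370,"ax":0,"ay":-1.347,"az":0},
    {"jaw":255,"x":-572,"y":103,"z":-370,"ax":0,"ay":-1.347,"az":0},
    {"jaw":255,"x":-572,"y":103,"z":-370,"ax":0,"ay":-1.347,"az":0},
    {"jaw":255,"x":-572,"y":103,"z":-370,"ax":0,"ay":-1.347,"az":0},
    {"jaw":255,"x":-572,"y":103,"z":-370,"ax":0,"ay":-1.347,"az":0},
    {"jaw":255,"x":-572,"y":103,"z":-370,"ax":0,"ay":-1.347,"az":0},
    {"jaw":255,"x":-572,"y":103,"z":-370,"ax":0,"ay":-1.347,"az":0},
  ],
  force=25,
)

```text
time_s: 1.15
position: [530.5, -133.7, 158.5]
ee_rot: [-0.556, 0.437, -0.436, 0.556]
force: [0.5, 0.2, -0.3]
opening: 11.2
```

Run:
```python
from h import *
st();plan((626,25.5,130),.235)
```

```text
t 1.15 pos [ 530.5 -133.7  158.5] jawyaw 0.239 ydir [-0.001  0.001 -1.   ] F [ 0.5  0.2 -0.3] op 11.2 q [-0.27  0.41  1.86  0.    0.87 -0.51]
shift [-132.    28.6  130.6] turn [ 0.     0.004 -0.001] | 188.0 mm
```

Emit:
arm_command(
  series=[
    {"jaw":255,"x":-35,"y":7,"z":35,"ax":0,"ay":0,"az":0},
    {"jaw":255,"x":-68,"y":14,"z":67,"ax":0,"ay":0,"az":0},
    {"jaw":255,"x":-100,"y":21,"z":100,"ax":0,"ay":0,"az":0},
    {"jaw":255,"x":-132,"y":28,"z":130.5,"ax":0,"ay":0,"az":0},
    {"jaw":255,"x":-132,"y":50,"z":130.5,"ax":0,"ay":0,"az":0},
    {"jaw":255,"x":-132,"y":90,"z":130.5,"ax":0,"ay":0,"az":0},
    {"jaw":255,"x":-132,"y":120,"z":130.5,"ax":0,"ay":0,"az":0},
    {"jaw":255,"x":-132,"y":140,"z":130.5,"ax":0,"ay":0,"az":0},
    {"jaw":255,"x":-132,"y":142,"z":130.5,"ax":0,"ay":0,"az":0},
    {"jaw":255,"x":-132,"y":142,"z":130.5,"ax":0,"ay":0,"az":0},
  ],
)

```text
time_s: 2.15
position: [625.6, 25.6, 16.3]
ee_rot: [0.556, -0.437, 0.436, -0.556]
force: [-0.7, -0.5, -0.2]
opening: 0.7
```

Run:
```python
from h import *
st();im=arm.snapshot("top");cv2.imwrite("pics/top1.png",im[:,:,::-1]);crop(0,270,140,470,340,3,"pics/c4.png","pics/top1.png")
```

```text
t 2.15 pos [625.6  25.6  16.3] jawyaw 0.239 ydir [-0.002  0.001 -1.   ] F [-0.7 -0.5 -0.2] op 0.7 q [ 0.02  0.72  1.72  0.    0.7  -0.22]
```

View pics/c4.png

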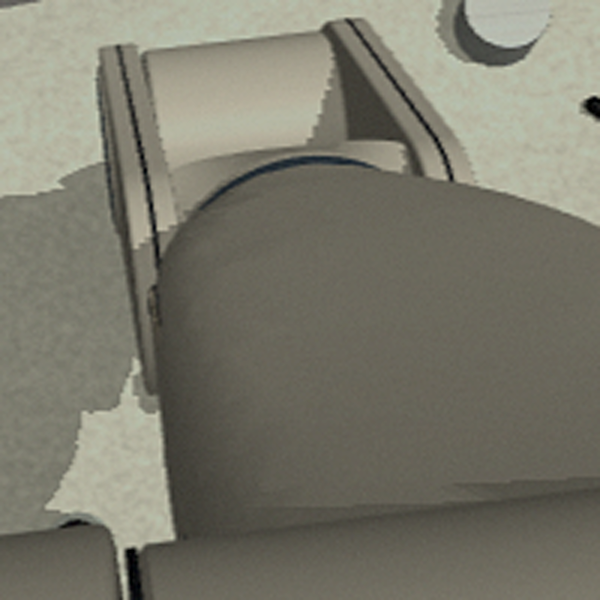

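The arm blocks the top view here; the TCP is where planned, so I push on with 86 mm along the case.

Emit:
arm_command(
  series=[
    {"jaw":255,"x":9,"y":0,"z":0,"ax":0,"ay":0,"az":0},
    {"jaw":255,"x":18,"y":0,"z":0,"ax":0,"ay":0,"az":0},
    {"jaw":255,"x":27,"y":0,"z":0,"ax":0,"ay":0,"az":0},
    {"jaw":255,"x":36,"y":0,"z":0,"ax":0,"ay":0,"az":0},
    {"jaw":255,"x":45,"y":0,"z":0,"ax":0,"ay":0,"az":0},
    {"jaw":255,"x":54,"y":0,"z":0,"ax":0,"ay":0,"az":0},
    {"jaw":255,"x":63,"y":0,"z":0,"ax":0,"ay":0,"az":0},
    {"jaw":255,"x":72,"y":0,"z":0,"ax":0,"ay":0,"az":0},
    {"jaw":255,"x":80,"y":0,"z":0,"ax":0,"ay":0,"az":0},
    {"jaw":255,"x":86,"y":0,"z":0,"ax":0,"ay":0,"az":0},
  ],
)

```text
time_s: 3.2
position: [646.9, -58.8, 17.1]
ee_rot: [-0.556, 0.437, -0.437, 0.556]
force: [-0.2, 2.0, 0.4]
opening: 0.2
```

Run:
```python
from h import *
st();im=arm.snapshot("scene");cv2.imwrite("pics/s2.png",im[:,:,::-1]);crop(0,100,150,400,350,2.6,"pics/c5.png","pics/s2.png")
```

```text
t 3.2 pos [646.9 -58.8  17.1] jawyaw 0.239 ydir [ 0.     0.001 -1.   ] F [-0.2  2.   0.4] op 0.2 q [-0.11  0.74  1.66  0.    0.74 -0.35]
```

View pics/c5.png

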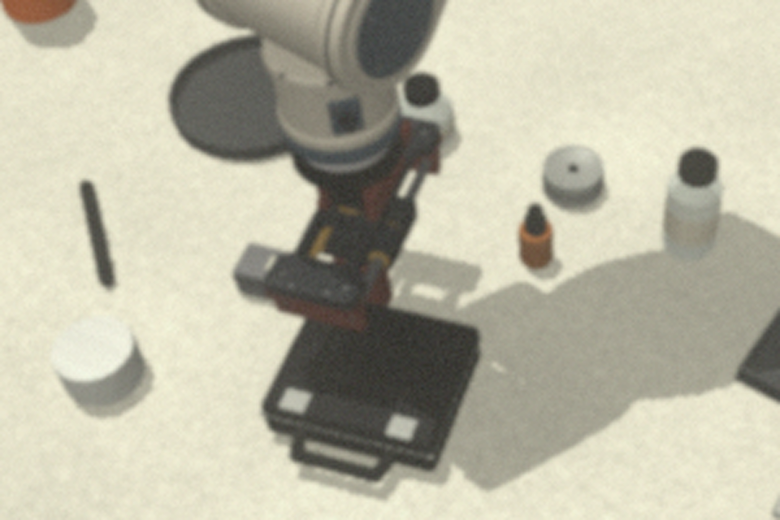

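Emit:
arm_command(
  series=[
    {"jaw":255,"x":-6,"y":-1,"z":0,"ax":0,"ay":0,"az":0},
    {"jaw":255,"x":-8,"y":-30,"z":0,"ax":0,"ay":0,"az":0},
    {"jaw":255,"x":-8,"y":-65,"z":0,"ax":0,"ay":0,"az":0},
    {"jaw":0,"x":10,"y":-90,"z":0,"ax":0,"ay":0,"az":0},
    {"jaw":0,"x":40,"y":-100,"z":1,"ax":0,"ay":0,"az":0},
    {"jaw":0,"x":60,"y":-100,"z":2,"ax":0,"ay":0,"az":0},
    {"jaw":0,"x":60,"y":-100,"z":2,"ax":0,"ay":0,"az":0},
    {"jaw":0,"x":60,"y":-100,"z":2,"ax":0,"ay":0,"az":0},
    {"jaw":0,"x":60,"y":-100,"z":2,"ax":0,"ay":0,"az":0},
    {"jaw":0,"x":60,"y":-100,"z":2,"ax":0,"ay":0,"az":0},
  ],
)

```text
time_s: 4.25
position: [662.5, -116.3, 116.2]
ee_rot: [-0.556, 0.437, -0.436, 0.556]
force: [-0.3, 0.2, 1.1]
opening: 52.8
```

Run:
```python
from h import *
s=st();im=arm.snapshot("wrist");cv2.imwrite("pics/w3.png",im[:,:,::-1])
print(w2p("wrist",[[663,-117,28]],s))
```

```text
t 4.25 pos [ 662.5 -116.3  116.2] jawyaw 0.239 ydir [-0.001  0.001 -1.   ] F [-0.3  0.2  1.1] op 52.8 q [-0.19  0.63  1.58  0.    0.93 -0.43]
[[315.04386854 257.04364896]]
```

View pics/w3.png

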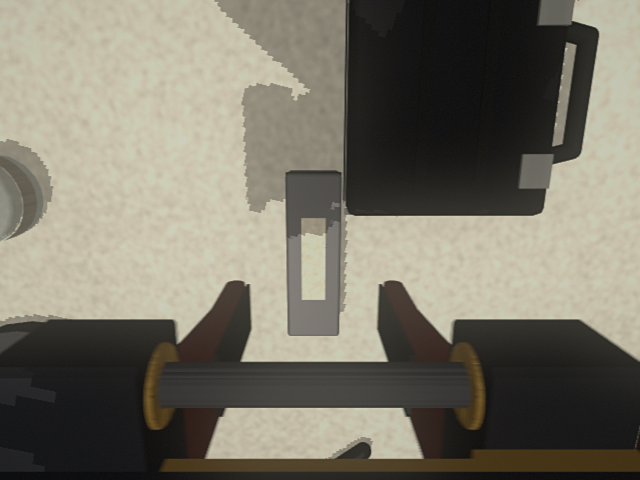

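The wrist view shows the box (286–340, 172–335) beyond the case corner (345,213), centred at (313,255), matching the prediction. Grasp.

Emit:
arm_command(
  series=[
    {"jaw":60,"x":0,"y":30,"z":0,"ax":0,"ay":0,"az":0},
    {"jaw":60,"x":0,"y":65,"z":0,"ax":0,"ay":0,"az":0},
    {"jaw":60,"x":0,"y":90,"z":0,"ax":0,"ay":0,"az":0},
    {"jaw":60,"x":0,"y":101,"z":0,"ax":0,"ay":0,"az":0},
    {"jaw":60,"x":0,"y":102,"z":0,"ax":0,"ay":0,"az":0},
    {"jaw":255,"x":0,"y":102,"z":0,"ax":0,"ay":0,"az":0},
    {"jaw":255,"x":0,"y":102,"z":0,"ax":0,"ay":0,"az":0},
    {"jaw":255,"x":0,"y":102,"z":0,"ax":0,"ay":0,"az":0},
    {"jaw":255,"x":0,"y":102,"z":0,"ax":0,"ay":0,"az":0},
    {"jaw":255,"x":0,"y":102,"z":0,"ax":0,"ay":0,"az":0},
  ],
  force=25,
)

```text
time_s: 5.3
position: [662.9, -116.3, 15.1]
ee_rot: [-0.556, 0.437, -0.436, 0.556]
force: [0.0, -0.0, 1.1]
opening: 31.7
```

Run:
```python
from h import *
s=st()
c,sn=np.cos(-.08),np.sin(-.08)
P=np.array([493.5,283.2])+np.array([c,sn])*-33;print(P)
plan((P[0],P[1],140),-.08)
```

```text
t 5.3 pos [ 662.9 -116.3   15.1] jawyaw 0.24 ydir [ 0.     0.001 -1.   ] F [ 0.  -0.   1.1] op 31.7 q [-0.19  0.77  1.6   0.    0.77 -0.43]
[460.60554369 285.8371849 ]
shift [-438.8 -124.6 -101.1] turn [-0.     0.32  -0.001] | 467.0 mm
```

Emit:
arm_command(
  series=[
    {"jaw":255,"x":0,"y":-20,"z":0,"ax":0,"ay":0,"az":0},
    {"jaw":255,"x":0,"y":-60,"z":0,"ax":0,"ay":0,"az":0},
    {"jaw":255,"x":0,"y":-105,"z":0,"ax":0,"ay":0,"az":0},
    {"jaw":255,"x":-30,"y":-128,"z":-5,"ax":0,"ay":0.05,"az":0},
    {"jaw":255,"x":-75,"y":-128,"z":-15,"ax":0,"ay":0.1,"az":0},
    {"jaw":255,"x":-120,"y":-128,"z":-25,"ax":0,"ay":0.15,"az":0},
    {"jaw":255,"x":-165,"y":-128,"z":-35,"ax":0,"ay":0.2,"az":0},
    {"jaw":255,"x":-210,"y":-128,"z":-45,"ax":0,"ay":0.25,"az":0},
    {"jaw":255,"x":-255,"y":-128,"z":-55,"ax":0,"ay":0.3,"az":0},
    {"jaw":255,"x":-290,"y":-128,"z":-63,"ax":0,"ay":0.32,"az":0},
  ],
)

```text
time_s: 6.3
position: [531.5, 152.2, 143.5]
ee_rot: [-0.479, 0.52, -0.52, 0.479]
force: [1.8, 0.2, -0.4]
opening: 31.9
```

Run:
```python
from h import *
s=st()
plan((460.6,285.8,140),-.08)
```

```text
t 6.3 pos [531.5 152.2 143.5] jawyaw -0.082 ydir [-0.     0.001 -1.   ] F [ 1.8  0.2 -0.4] op 31.9 q [0.26 0.44 1.85 0.   0.85 0.34]
shift [-127.4    3.6  -81.5] turn [ 0.    -0.002 -0.001] | 151.0 mm
```

Emit:
arm_command(
  series=[
    {"jaw":255,"x":-35,"y":1,"z":-23,"ax":0,"ay":0,"az":0},
    {"jaw":255,"x":-70,"y":2,"z":-45,"ax":0,"ay":0,"az":0},
    {"jaw":255,"x":-105,"y":3,"z":-67,"ax":0,"ay":0,"az":0},
    {"jaw":255,"x":-127.5,"y":4,"z":-81.5,"ax":0,"ay":0,"az":0},
    {"jaw":255,"x":-127.5,"y":20,"z":-81.5,"ax":0,"ay":0,"az":0},
    {"jaw":255,"x":-127.5,"y":50,"z":-81.5,"ax":0,"ay":0,"az":0},
    {"jaw":255,"x":-127.5,"y":75,"z":-81.5,"ax":0,"ay":0,"az":0},
    {"jaw":255,"x":-127.5,"y":83,"z":-81.5,"ax":0,"ay":0,"az":0},
    {"jaw":255,"x":-127.5,"y":83,"z":-81.5,"ax":0,"ay":0,"az":0},
    {"jaw":255,"x":-127.5,"y":83,"z":-81.5,"ax":0,"ay":0,"az":0},
  ],
)

```text
time_s: 7.3
position: [461.2, 286.2, 61.4]
ee_rot: [-0.479, 0.52, -0.52, 0.48]
force: [0.2, -0.4, -1.4]
opening: 31.7
```

Run:
```python
from h import *
s=st();im=arm.snapshot("wrist");cv2.imwrite("pics/w4.png",im[:,:,::-1])
c,sn=np.cos(-.08),np.sin(-.08);ax=np.array([c,sn]);ay=np.array([-sn,c]);o=np.array([493.5,283.2])
print(w2p("wrist",[[*(o+a*ax+b*ay),16] for a,b in[(75,60),(75,-60),(-75,-60),(-75,60)]],s).round(0))
plan((460.6,285.8,19.5),-.08)
```

```text
t 7.3 pos [461.2 286.2  61.4] jawyaw -0.082 ydir [ 0.001  0.002 -1.   ] F [ 0.2 -0.4 -1.4] op 31.7 q [0.53 0.56 1.91 0.   0.67 0.61]
[[552. 155.]
 [520. 389.]
 [233. 389.]
 [220. 155.]]
shift [ 0.7 42.2 -0.8] turn [-0.001 -0.002 -0.002] | 42.0 mm
```

View pics/w4.png

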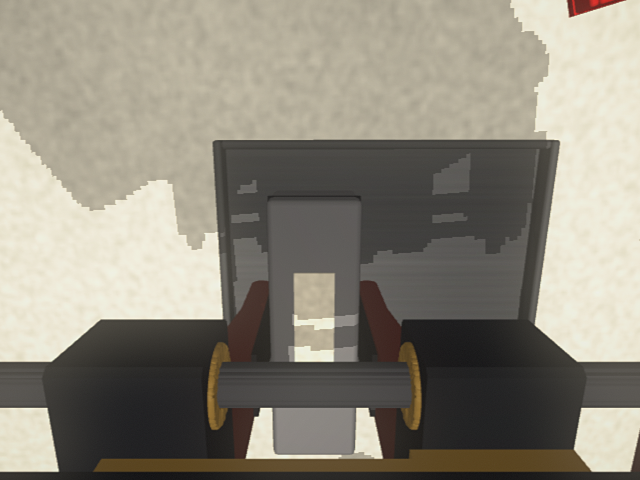

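Emit:
arm_command(
  series=[
    {"jaw":255,"x":-1,"y":12,"z":-1,"ax":0,"ay":0,"az":0},
    {"jaw":255,"x":-1,"y":24,"z":-1,"ax":0,"ay":0,"az":0},
    {"jaw":255,"x":-1,"y":34,"z":-1,"ax":0,"ay":0,"az":0},
    {"jaw":255,"x":-1,"y":40,"z":-1,"ax":0,"ay":0,"az":0},
    {"jaw":255,"x":-1,"y":42,"z":-1,"ax":0,"ay":0,"az":0},
    {"jaw":255,"x":-1,"y":42,"z":-1,"ax":0,"ay":0,"az":0},
    {"jaw":120,"x":-1,"y":42,"z":-1,"ax":0,"ay":0,"az":0},
    {"jaw":120,"x":-1,"y":42,"z":-1,"ax":0,"ay":0,"az":0},
    {"jaw":120,"x":-1,"y":42,"z":-1,"ax":0,"ay":0,"az":0},
    {"jaw":120,"x":-1,"y":42,"z":-1,"ax":0,"ay":0,"az":0},
  ],
)

```text
time_s: 8.35
position: [460.7, 287.6, 19.9]
ee_rot: [-0.478, 0.52, -0.52, 0.48]
force: [0.2, -0.1, 0.3]
opening: 46.2
```

Run:
```python
from h import *
s=st();plan((461,123.8,140),1.49)
```

```text
t 8.35 pos [460.7 287.6  19.9] jawyaw -0.082 ydir [ 0.002  0.002 -1.   ] F [ 0.2 -0.1  0.3] op 46.2 q [0.54 0.64 1.91 0.   0.59 0.62]
shift [ 162.9 -120.5   13.9] turn [ 1.00e-03  1.57e+00 -3.00e-03] | 203.0 mm
```

Emit:
arm_command(
  series=[
    {"jaw":120,"x":0,"y":-30,"z":0,"ax":0,"ay":0,"az":0},
    {"jaw":120,"x":0,"y":-75,"z":0,"ax":0,"ay":0,"az":0},
    {"jaw":0,"x":0,"y":-120,"z":0,"ax":0,"ay":-0.15,"az":0},
    {"jaw":0,"x":30,"y":-122,"z":3,"ax":0,"ay":-0.3,"az":0},
    {"jaw":0,"x":60,"y":-122,"z":5,"ax":0,"ay":-0.45,"az":0},
    {"jaw":0,"x":90,"y":-122,"z":8,"ax":0,"ay":-0.6,"az":0},
    {"jaw":0,"x":120,"y":-122,"z":10,"ax":0,"ay":-0.74,"az":0},
    {"jaw":0,"x":145,"y":-122,"z":12,"ax":0,"ay":-0.89,"az":0},
    {"jaw":0,"x":163,"y":-122,"z":14,"ax":0,"ay":-1.04,"az":0},
    {"jaw":0,"x":163,"y":-122,"z":14,"ax":0,"ay":-1.19,"az":0},
  ],
)

```text
time_s: 9.35
position: [460.8, 121.8, 141.6]
ee_rot: [-0.688, 0.16, -0.161, 0.689]
force: [0.5, -0.1, 0.7]
opening: 88.2
```

Run:
```python
from h import *
s=st();plan((461,123.8,140),1.49)
im=arm.snapshot("top");cv2.imwrite("pics/top5.png",im[:,:,::-1]);crop(0,160,250,360,370,4,"pics/c6.png","pics/top5.png")
```

```text
t 9.35 pos [460.8 121.8 141.6] jawyaw 1.112 ydir [ 0.001  0.002 -1.   ] F [ 0.5 -0.1  0.7] op 88.2 q [ 0.23  0.35  2.02  0.    0.77 -0.88]
shift [-0.7  1.6  1.8] turn [-0.002 -0.378  0.001] | 3.0 mm
```

View pics/c6.png

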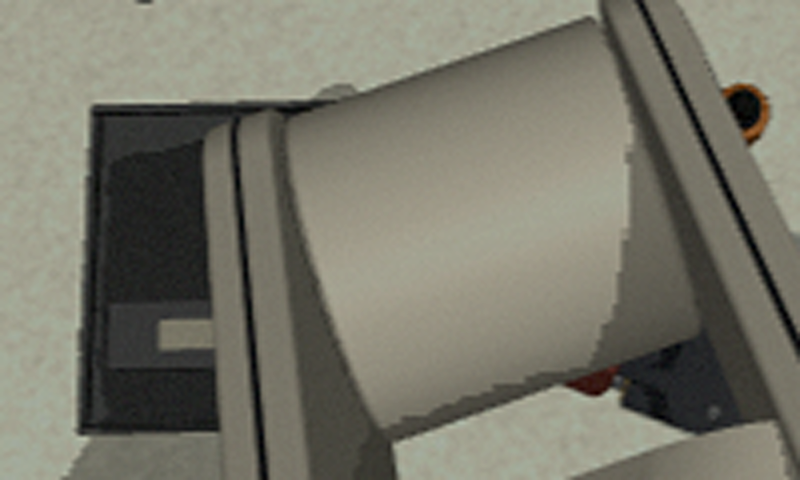

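Emit:
arm_command(
  series=[
    {"jaw":0,"x":0,"y":0,"z":2,"ax":0,"ay":-0.15,"az":0},
    {"jaw":0,"x":-0.5,"y":0,"z":2,"ax":0,"ay":-0.29,"az":0},
    {"jaw":0,"x":-0.5,"y":10,"z":2,"ax":0,"ay":-0.378,"az":0},
    {"jaw":0,"x":-0.5,"y":45,"z":2,"ax":0,"ay":-0.378,"az":0},
    {"jaw":60,"x":-0.5,"y":80,"z":2,"ax":0,"ay":-0.378,"az":0},
    {"jaw":60,"x":-0.5,"y":100,"z":2,"ax":0,"ay":-0.378,"az":0},
    {"jaw":60,"x":-0.5,"y":103,"z":2,"ax":0,"ay":-0.378,"az":0},
    {"jaw":255,"x":-0.5,"y":103,"z":2,"ax":0,"ay":-0.378,"az":0},
    {"jaw":255,"x":-0.5,"y":103,"z":2,"ax":0,"ay":-0.378,"az":0},
    {"jaw":255,"x":-0.5,"y":103,"z":2,"ax":0,"ay":-0.378,"az":0},
  ],
  force=25,
)

```text
time_s: 10.4
position: [462.5, 125.1, 39.8]
ee_rot: [-0.706, 0.025, -0.027, 0.708]
force: [0.4, -0.0, -0.3]
opening: 46.6
```

Run:
```python
from h import *
s=st()
im=arm.snapshot("wrist");cv2.imwrite("pics/w6.png",im[:,:,::-1])
c,sn=np.cos(-.08),np.sin(-.08);P=np.array([493.5,284.2])+40*np.array([c,sn]);print(P)
plan((*P,90),1.49)
```

```text
t 10.4 pos [462.5 125.1  39.8] jawyaw 1.498 ydir [ 0.004  0.003 -1.   ] F [ 0.4 -0.  -0.3] op 46.6 q [ 0.24  0.55  2.05  0.    0.54 -1.26]
[533.37206825 281.00341224]
shift [ 59.5 -49.5 160.9] turn [-0.003  0.008  0.004] | 179.0 mm
```

View pics/w6.png

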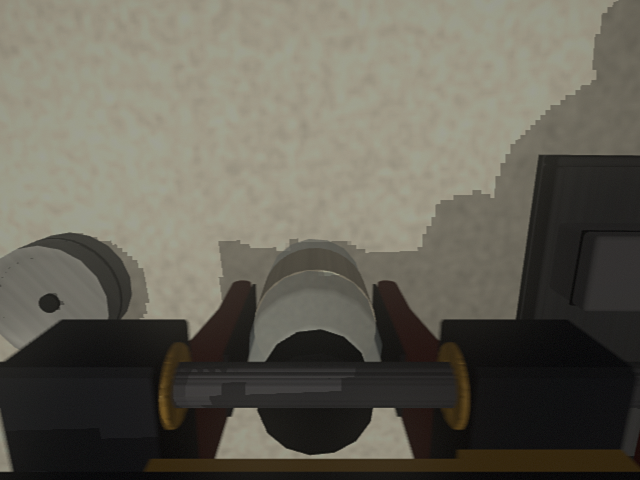

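Emit:
arm_command(
  series=[
    {"jaw":255,"x":0,"y":0,"z":0,"ax":0,"ay":0,"az":0},
    {"jaw":255,"x":0,"y":0,"z":0,"ax":0,"ay":0,"az":0},
    {"jaw":255,"x":0,"y":-15,"z":0,"ax":0,"ay":0,"az":0},
    {"jaw":255,"x":0,"y":-40,"z":0,"ax":0,"ay":0,"az":0},
    {"jaw":255,"x":10,"y":-60,"z":20,"ax":0,"ay":0,"az":0},
    {"jaw":255,"x":22,"y":-60,"z":60,"ax":0,"ay":0,"az":0},
    {"jaw":255,"x":37,"y":-60,"z":100,"ax":0,"ay":0,"az":0},
    {"jaw":255,"x":52,"y":-60,"z":140,"ax":0,"ay":0,"az":0},
    {"jaw":255,"x":59.5,"y":-60,"z":160,"ax":0,"ay":0,"az":0},
    {"jaw":255,"x":59.5,"y":-60,"z":161,"ax":0,"ay":0,"az":0},
  ],
)

```text
time_s: 11.45
position: [534.5, 283.7, 100.6]
ee_rot: [-0.705, 0.023, -0.027, 0.708]
force: [-0.0, -0.2, -2.0]
opening: 43.7
```

Run:
```python
from h import *
s=st()
im=arm.snapshot("scene");cv2.imwrite("pics/s7.png",im[:,:,::-1]);crop(0,330,180,530,340,4,"pics/c7.png","pics/s7.png")
plan((533.4,281,44),1.49)
```

```text
t 11.45 pos [534.5 283.7 100.6] jawyaw 1.5 ydir [ 0.006  0.004 -1.   ] F [-0.  -0.2 -2. ] op 43.7 q [ 0.47  0.57  1.76  0.    0.81 -1.03]
shift [ 0.1 56.2 -1.2] turn [-0.003  0.009  0.004] | 56.0 mm
```

View pics/c7.png

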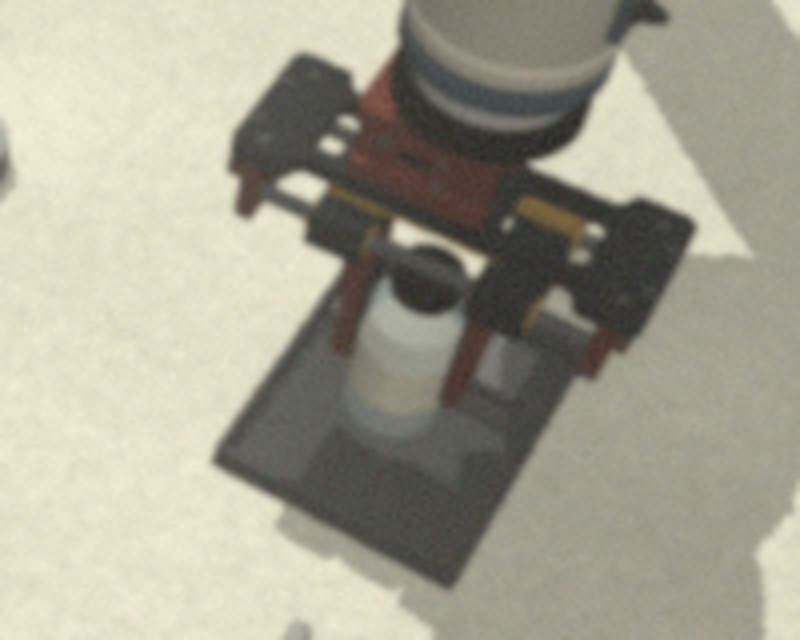

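Emit:
arm_command(
  series=[
    {"jaw":255,"x":0,"y":12,"z":-1,"ax":0,"ay":0,"az":0},
    {"jaw":255,"x":0,"y":28,"z":-1,"ax":0,"ay":0,"az":0},
    {"jaw":255,"x":0,"y":42,"z":-1,"ax":0,"ay":0,"az":0},
    {"jaw":255,"x":0,"y":52,"z":-1,"ax":0,"ay":0,"az":0},
    {"jaw":255,"x":0,"y":56,"z":-1,"ax":0,"ay":0,"az":0},
    {"jaw":255,"x":0,"y":56.5,"z":-1,"ax":0,"ay":0,"az":0},
    {"jaw":255,"x":0,"y":56.5,"z":-1,"ax":0,"ay":0,"az":0},
    {"jaw":80,"x":0,"y":56.5,"z":-1,"ax":0,"ay":0,"az":0},
    {"jaw":80,"x":0,"y":56.5,"z":-1,"ax":0,"ay":0,"az":0},
    {"jaw":80,"x":0,"y":56.5,"z":-1,"ax":0,"ay":0,"az":0},
  ],
)

```text
time_s: 12.5
position: [533.6, 281.2, 43.6]
ee_rot: [-0.706, 0.024, -0.027, 0.708]
force: [-0.1, -1.2, -0.1]
opening: 59.9
```

Run:
```python
from h import *
s=st()
plan((455.5,12,150),1.49)
```

```text
t 12.5 pos [533.6 281.2  43.6] jawyaw 1.499 ydir [ 0.004  0.003 -1.   ] F [-0.1 -1.2 -0.1] op 59.9 q [ 0.47  0.65  1.77  0.    0.71 -1.03]
shift [ -58.2 -107.4 -273.8] turn [-0.003  0.009  0.004] | 300.0 mm
```

Emit:
arm_command(
  series=[
    {"jaw":80,"x":0,"y":-20,"z":0,"ax":0,"ay":0,"az":0},
    {"jaw":80,"x":0,"y":-60,"z":0,"ax":0,"ay":0,"az":0},
    {"jaw":80,"x":0,"y":-100,"z":0,"ax":0,"ay":0,"az":0},
    {"jaw":0,"x":-4,"y":-107,"z":-25,"ax":0,"ay":0,"az":0},
    {"jaw":0,"x":-14,"y":-107,"z":-70,"ax":0,"ay":0,"az":0},
    {"jaw":0,"x":-24,"y":-107,"z":-115,"ax":0,"ay":0,"az":0},
    {"jaw":0,"x":-34,"y":-107,"z":-160,"ax":0,"ay":0,"az":0},
    {"jaw":0,"x":-44,"y":-107,"z":-205,"ax":0,"ay":0,"az":0},
    {"jaw":0,"x":-53,"y":-107,"z":-250,"ax":0,"ay":0,"az":0},
    {"jaw":0,"x":-58,"y":-107,"z":-274,"ax":0,"ay":0,"az":0},
  ],
)

```text
time_s: 13.5
position: [454.5, 9.4, 149.6]
ee_rot: [-0.706, 0.025, -0.027, 0.708]
force: [0.4, -0.2, -0.4]
opening: 87.8
```

Run:
```python
from h import *
s=st()
plan((455.5,12,13),1.49)
im=arm.snapshot("scene");cv2.imwrite("pics/s8.png",im[:,:,::-1]);crop(0,330,150,530,310,4,"pics/c8.png","pics/s8.png")
s=arm.sense();im=arm.snapshot("wrist");cv2.imwrite("pics/w8.png",im[:,:,::-1])
print(w2p("wrist",[[455.5,12,22]],s))
```

```text
t 13.5 pos [454.5   9.4 149.6] jawyaw 1.498 ydir [ 0.004  0.002 -1.   ] F [ 0.4 -0.2 -0.4] op 87.8 q [-0.01  0.31  2.06  0.    0.77 -1.51]
shift [  0.3 136.6   2.3] turn [-0.003  0.008  0.004] | 137.0 mm
[[319.56174017 241.31012541]]
```

View pics/c8.png

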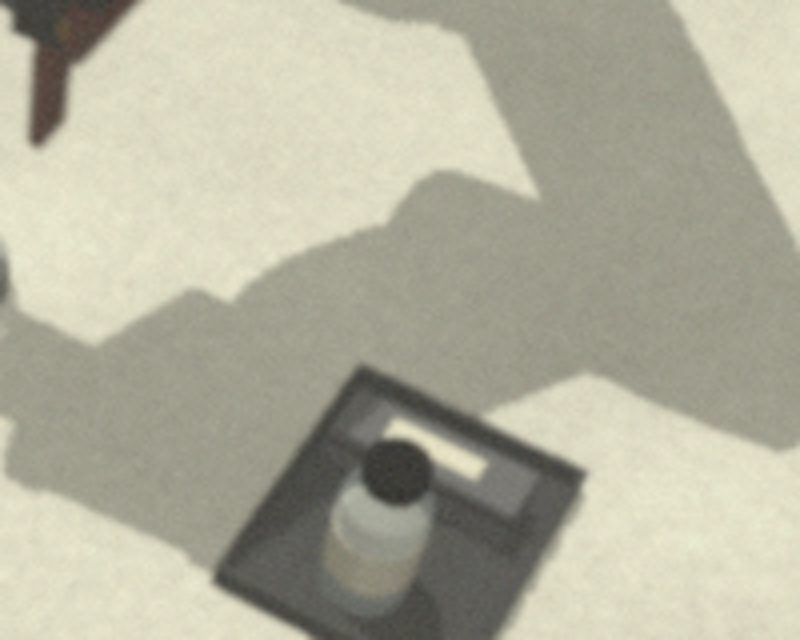

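View pics/w8.png

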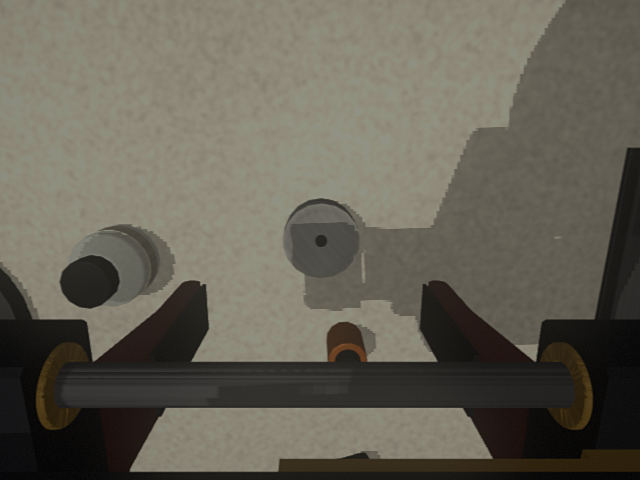

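The tray holds the bottle and box cleanly; the filter centre at (321,240) matches the prediction. Grasp the filter.

Emit:
arm_command(
  series=[
    {"jaw":0,"x":0,"y":40,"z":2,"ax":0,"ay":0,"az":0},
    {"jaw":0,"x":0,"y":85,"z":2,"ax":0,"ay":0,"az":0},
    {"jaw":50,"x":0,"y":120,"z":2,"ax":0,"ay":0,"az":0},
    {"jaw":50,"x":0,"y":134,"z":2,"ax":0,"ay":0,"az":0},
    {"jaw":50,"x":0,"y":136,"z":2,"ax":0,"ay":0,"az":0},
    {"jaw":255,"x":0,"y":136,"z":2,"ax":0,"ay":0,"az":0},
    {"jaw":255,"x":0,"y":136,"z":2,"ax":0,"ay":0,"az":0},
    {"jaw":255,"x":0,"y":136,"z":2,"ax":0,"ay":0,"az":0},
    {"jaw":255,"x":0,"y":136,"z":2,"ax":0,"ay":0,"az":0},
    {"jaw":255,"x":0,"y":136,"z":2,"ax":0,"ay":0,"az":0},
  ],
  force=25,
)

```text
time_s: 14.6
position: [456.5, 12.2, 14.6]
ee_rot: [-0.706, 0.025, -0.029, 0.708]
force: [0.3, 2.7, 7.4]
opening: 51.7
```

Run:
```python
from h import *
s=st()
im=arm.snapshot("wrist");cv2.imwrite("pics/w9.png",im[:,:,::-1])
plan((541,-285,120),1.49)
plan((505,-250,120),.0)
```

```text
t 14.6 pos [456.5  12.2  14.6] jawyaw 1.495 ydir [ 0.006  0.003 -1.   ] F [0.3 2.7 7.4] op 51.7 q [-0.    0.58  2.1   0.01  0.45 -1.5 ]
shift [ 107.3 -105.7 -289.6] turn [-0.003  0.005  0.006] | 326.0 mm
shift [  68.8 -105.8 -257.4] turn [-0.007  1.495  0.002] | 287.0 mm
```

View pics/w9.png

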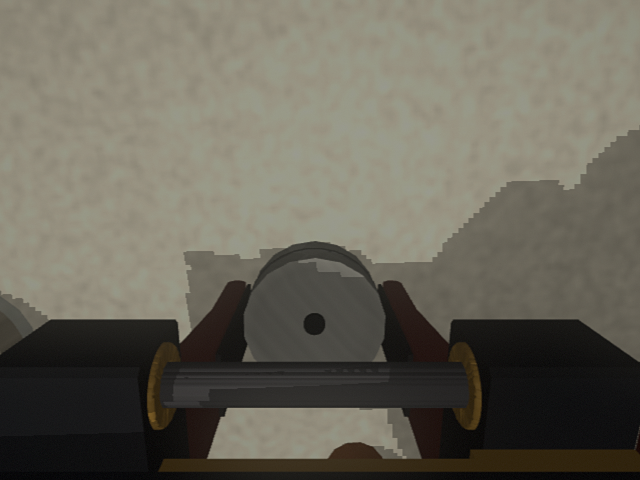

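Emit:
arm_command(
  series=[
    {"jaw":255,"x":0,"y":-15,"z":0,"ax":0,"ay":0,"az":0},
    {"jaw":255,"x":0,"y":-50,"z":0,"ax":0,"ay":0,"az":0},
    {"jaw":255,"x":5,"y":-90,"z":-15,"ax":0,"ay":0,"az":0},
    {"jaw":255,"x":20,"y":-106,"z":-55,"ax":0,"ay":0,"az":0},
    {"jaw":255,"x":36,"y":-106,"z":-98,"ax":0,"ay":0,"az":0},
    {"jaw":255,"x":52,"y":-106,"z":-142,"ax":0,"ay":0,"az":0},
    {"jaw":255,"x":68,"y":-106,"z":-186,"ax":0,"ay":0,"az":0},
    {"jaw":255,"x":84,"y":-106,"z":-230,"ax":0,"ay":0,"az":0},
    {"jaw":255,"x":100,"y":-106,"z":-270,"ax":0,"ay":0,"az":0},
    {"jaw":255,"x":106,"y":-106,"z":-289.5,"ax":0,"ay":0,"az":0},
  ],
)

```text
time_s: 15.65
position: [540.5, -288.5, 120.7]
ee_rot: [-0.706, 0.025, -0.03, 0.707]
force: [0.2, -0.6, -1.7]
opening: 51.4
```

Run:
```python
from h import *
s=st()
im=arm.snapshot("scene");cv2.imwrite("pics/s10.png",im[:,:,::-1]);crop(0,100,100,300,260,4,"pics/c10.png","pics/s10.png")
s=arm.sense();im=arm.snapshot("wrist");cv2.imwrite("pics/w10.png",im[:,:,::-1])
th=np.linspace(0,2*np.pi,9)[:-1];print(w2p("wrist",[[506+72*np.cos(t),-285+72*np.sin(t),16] for t in th],s).round(0))
plan((540,-285,60),1.49)
```

```text
t 15.65 pos [ 540.5 -288.5  120.7] jawyaw 1.493 ydir [ 0.008  0.001 -1.   ] F [ 0.2 -0.6 -1.7] op 51.4 q [-0.51  0.55  1.73  0.01  0.86 -2.01]
[[326. 302.]
 [404. 265.]
 [437. 181.]
 [400.  94.]
 [308.  62.]
 [222. 109.]
 [199. 200.]
 [244. 277.]]
shift [-0.6 60.4  2.5] turn [-0.002  0.002  0.007] | 60.0 mm
```

View pics/c10.png

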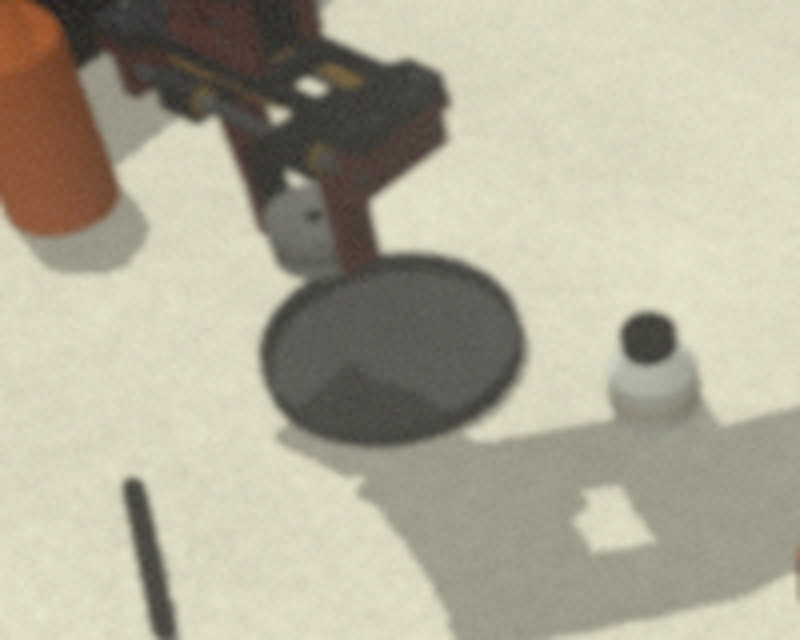

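View pics/w10.png

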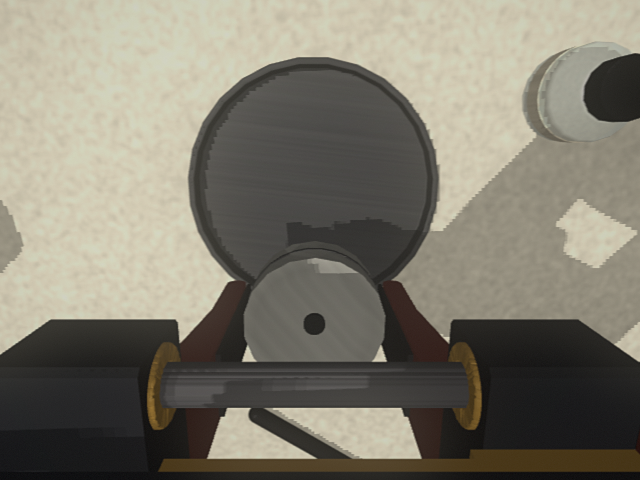

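Emit:
arm_command(
  series=[
    {"jaw":255,"x":-0.5,"y":30,"z":2,"ax":0,"ay":0,"az":0.007},
    {"jaw":255,"x":-0.5,"y":65,"z":2,"ax":0,"ay":0,"az":0.007},
    {"jaw":255,"x":-0.5,"y":88,"z":2,"ax":0,"ay":0,"az":0.007},
    {"jaw":255,"x":-0.5,"y":98,"z":2,"ax":0,"ay":0,"az":0.007},
    {"jaw":255,"x":-0.5,"y":101.5,"z":2,"ax":0,"ay":0,"az":0.007},
    {"jaw":255,"x":-0.5,"y":102,"z":2,"ax":0,"ay":0,"az":0.007},
    {"jaw":255,"x":-0.5,"y":102,"z":2,"ax":0,"ay":0,"az":0.007},
    {"jaw":64,"x":-0.5,"y":102,"z":2,"ax":0,"ay":0,"az":0.007},
    {"jaw":64,"x":-0.5,"y":102,"z":2,"ax":0,"ay":0,"az":0.007},
    {"jaw":64,"x":-0.5,"y":102,"z":2,"ax":0,"ay":0,"az":0.007},
  ],
)

```text
time_s: 16.75
position: [540.8, -285.7, 19.0]
ee_rot: [-0.706, 0.027, -0.028, 0.707]
force: [-0.0, 0.7, -0.3]
opening: 65.4
```

Run:
```python
from h import *
s=st()
plan((462.5,-132,120),1.49)
```

```text
t 16.75 pos [ 540.8 -285.7   19. ] jawyaw 1.492 ydir [ 0.001  0.002 -1.   ] F [-0.   0.7 -0.3] op 65.4 q [-0.51  0.7   1.75  0.    0.69 -2.  ]
shift [ -90.1 -100.9  147.2] turn [-0.002  0.002  0.001] | 200.0 mm
```

Emit:
arm_command(
  series=[
    {"jaw":64,"x":0,"y":-20,"z":0,"ax":0,"ay":0,"az":0},
    {"jaw":64,"x":0,"y":-60,"z":0,"ax":0,"ay":0,"az":0},
    {"jaw":0,"x":0,"y":-95,"z":0,"ax":0,"ay":0,"az":0},
    {"jaw":0,"x":-20,"y":-101,"z":30,"ax":0,"ay":0,"az":0},
    {"jaw":0,"x":-45,"y":-101,"z":70,"ax":0,"ay":0,"az":0},
    {"jaw":0,"x":-68,"y":-101,"z":110,"ax":0,"ay":0,"az":0},
    {"jaw":0,"x":-85,"y":-101,"z":140,"ax":0,"ay":0,"az":0},
    {"jaw":0,"x":-90,"y":-101,"z":147,"ax":0,"ay":0,"az":0},
    {"jaw":0,"x":-90,"y":-101,"z":147,"ax":0,"ay":0,"az":0},
    {"jaw":0,"x":-90,"y":-101,"z":147,"ax":0,"ay":0,"az":0},
  ],
)

```text
time_s: 17.75
position: [463.9, -133.2, 120.6]
ee_rot: [-0.706, 0.027, -0.029, 0.707]
force: [-0.2, 0.3, 0.7]
opening: 87.6
```

Run:
```python
from h import *
s=st()
plan((462.5,-132,14),1.49)
im=arm.snapshot("wrist");cv2.imwrite("pics/w11.png",im[:,:,::-1])
print(w2p("wrist",[[462.5,-132,58],[506,-286,16],[541,-286,26]],s))
```

```text
t 17.75 pos [ 463.9 -133.2  120.6] jawyaw 1.492 ydir [ 0.003  0.001 -1.   ] F [-0.2  0.3  0.7] op 87.6 q [-0.31  0.39  2.02  0.    0.73 -1.8 ]
shift [ -1.8 106.6   0.9] turn [-0.001  0.002  0.003] | 107.0 mm
[[315.62246332 266.24185231]
 [ 85.9930474  327.71684162]
 [ 89.51875816 383.5422606 ]]
```

View pics/w11.png

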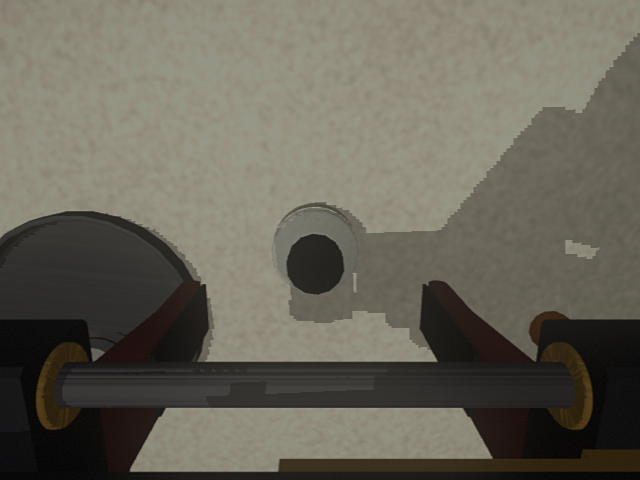

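Cap at (315,264) as predicted (315.6,266). Grasp the short bottle.

Emit:
arm_command(
  series=[
    {"jaw":0,"x":-1.5,"y":30,"z":1,"ax":0,"ay":0,"az":0},
    {"jaw":0,"x":-1.5,"y":65,"z":1,"ax":0,"ay":0,"az":0},
    {"jaw":50,"x":-1.5,"y":92,"z":1,"ax":0,"ay":0,"az":0},
    {"jaw":50,"x":-1.5,"y":104,"z":1,"ax":0,"ay":0,"az":0},
    {"jaw":50,"x":-1.5,"y":105.5,"z":1,"ax":0,"ay":0,"az":0},
    {"jaw":255,"x":-1.5,"y":105.5,"z":1,"ax":0,"ay":0,"az":0},
    {"jaw":255,"x":-1.5,"y":105.5,"z":1,"ax":0,"ay":0,"az":0},
    {"jaw":255,"x":-1.5,"y":105.5,"z":1,"ax":0,"ay":0,"az":0},
    {"jaw":255,"x":-1.5,"y":105.5,"z":1,"ax":0,"ay":0,"az":0},
    {"jaw":255,"x":-1.5,"y":105.5,"z":1,"ax":0,"ay":0,"az":0},
  ],
  force=25,
)

```text
time_s: 18.8
position: [463.7, -132.5, 16.0]
ee_rot: [-0.706, 0.026, -0.03, 0.707]
force: [-0.4, -0.3, 7.1]
opening: 51.0
```

Run:
```python
from h import *
s=st()
plan((472,-286,90),1.49)
```

```text
t 18.8 pos [ 463.7 -132.5   16. ] jawyaw 1.492 ydir [ 0.005  0.    -1.   ] F [-0.4 -0.3  7.1] op 51.0 q [-0.3   0.6   2.05  0.    0.49 -1.8 ]
shift [  20.8  -74.  -152.3] turn [-0.001  0.002  0.005] | 171.0 mm
```

Emit:
arm_command(
  series=[
    {"jaw":255,"x":0,"y":-10,"z":0,"ax":0,"ay":0,"az":0},
    {"jaw":255,"x":0,"y":-35,"z":0,"ax":0,"ay":0,"az":0},
    {"jaw":255,"x":0,"y":-65,"z":0,"ax":0,"ay":0,"az":0},
    {"jaw":255,"x":3,"y":-74,"z":-25,"ax":0,"ay":0,"az":0},
    {"jaw":255,"x":8,"y":-74,"z":-65,"ax":0,"ay":0,"az":0},
    {"jaw":255,"x":14,"y":-74,"z":-105,"ax":0,"ay":0,"az":0},
    {"jaw":255,"x":19,"y":-74,"z":-140,"ax":0,"ay":0,"az":0},
    {"jaw":255,"x":20.5,"y":-74,"z":-152,"ax":0,"ay":0,"az":0},
    {"jaw":255,"x":20.5,"y":-74,"z":-152,"ax":0,"ay":0,"az":0},
    {"jaw":255,"x":20.5,"y":-74,"z":-152,"ax":0,"ay":0,"az":0},
  ],
)

```text
time_s: 19.8
position: [471.1, -284.5, 90.0]
ee_rot: [-0.706, 0.027, -0.029, 0.707]
force: [0.2, 0.4, -0.5]
opening: 51.2
```

Run:
```python
from h import *
s=st()
im=arm.snapshot("scene");cv2.imwrite("pics/s12.png",im[:,:,::-1]);crop(0,100,100,300,260,4,"pics/c12.png","pics/s12.png")
s=arm.sense();im=arm.snapshot("wrist");cv2.imwrite("pics/w12.png",im[:,:,::-1])
plan((472,-286,20),1.49)
```

```text
t 19.8 pos [ 471.1 -284.5   90. ] jawyaw 1.492 ydir [ 0.004  0.001 -1.   ] F [ 0.2  0.4 -0.5] op 51.2 q [-0.57  0.52  1.88  0.    0.73 -2.06]
shift [ 0.6 69.9 -2. ] turn [-0.001  0.003  0.004] | 70.0 mm
```

View pics/c12.png

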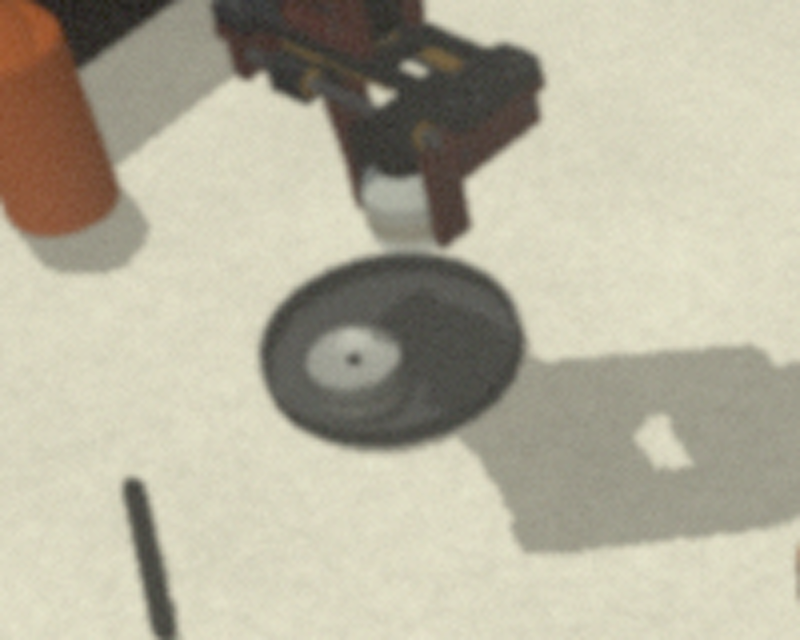

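View pics/w12.png

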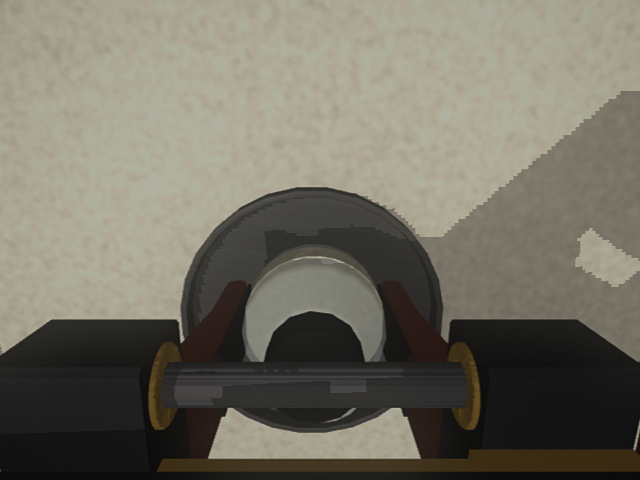

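Run:
```python
from h import *
print(p2w("scene",100+354/4-.4,100+358/4-.4,27), p2w("scene",100+393/4-.4,100+350/4-.4,16))
```

```text
[ 538.73478221 -284.85626638   27.        ] [ 514.16171014 -278.92973764   16.        ]
```

Emit:
arm_command(
  series=[
    {"jaw":255,"x":3.5,"y":15,"z":-1.5,"ax":0,"ay":0,"az":0.004},
    {"jaw":255,"x":3.5,"y":35,"z":-1.5,"ax":0,"ay":0,"az":0.004},
    {"jaw":255,"x":3.5,"y":54,"z":-1.5,"ax":0,"ay":0,"az":0.004},
    {"jaw":255,"x":3.5,"y":65,"z":-1.5,"ax":0,"ay":0,"az":0.004},
    {"jaw":255,"x":3.5,"y":69.5,"z":-1.5,"ax":0,"ay":0,"az":0.004},
    {"jaw":255,"x":3.5,"y":70,"z":-1.5,"ax":0,"ay":0,"az":0.004},
    {"jaw":255,"x":3.5,"y":70,"z":-1.5,"ax":0,"ay":0,"az":0.004},
    {"jaw":68,"x":3.5,"y":70,"z":-1.5,"ax":0,"ay":0,"az":0.004},
    {"jaw":68,"x":3.5,"y":70,"z":-1.5,"ax":0,"ay":0,"az":0.004},
    {"jaw":68,"x":3.5,"y":70,"z":-1.5,"ax":0,"ay":0,"az":0.004},
  ],
)

```text
time_s: 20.9
position: [475.2, -285.9, 20.1]
ee_rot: [-0.706, 0.027, -0.028, 0.707]
force: [0.9, -0.3, 0.3]
opening: 64.2
```

Run:
```python
from h import *
s=st()
plan((300,-480,230),1.49)
```

```text
t 20.9 pos [ 475.2 -285.9   20.1] jawyaw 1.493 ydir [ 0.001  0.001 -1.   ] F [ 0.9 -0.3  0.3] op 64.2 q [-0.56  0.65  1.88  0.    0.61 -2.06]
shift [-159.4 -210.2 -206.9] turn [-0.001  0.003  0.   ] | 335.0 mm
```

Emit:
arm_command(
  series=[
    {"jaw":68,"x":0,"y":-20,"z":0,"ax":0,"ay":0,"az":0},
    {"jaw":68,"x":0,"y":-60,"z":0,"ax":0,"ay":0,"az":0},
    {"jaw":68,"x":0,"y":-105,"z":0,"ax":0,"ay":0,"az":0},
    {"jaw":68,"x":-10,"y":-140,"z":-15,"ax":0,"ay":0.12,"az":0},
    {"jaw":68,"x":-35,"y":-170,"z":-45,"ax":0,"ay":0.25,"az":0},
    {"jaw":68,"x":-60,"y":-200,"z":-75,"ax":0,"ay":0.38,"az":0},
    {"jaw":68,"x":-85,"y":-210,"z":-110,"ax":0,"ay":0.5,"az":0},
    {"jaw":68,"x":-110,"y":-210,"z":-145,"ax":0,"ay":0.63,"az":0},
    {"jaw":68,"x":-135,"y":-210,"z":-180,"ax":0,"ay":0.75,"az":0},
    {"jaw":68,"x":-155,"y":-210,"z":-200,"ax":0,"ay":0.8,"az":0},
  ],
)

```text
time_s: 21.9
position: [303.3, -475.7, 230.4]
ee_rot: [-0.639, 0.302, -0.303, 0.639]
force: [-0.0, -0.1, -0.4]
opening: 64.7
```

Run:
```python
from h import *
st()
for n in("top","scene"): cv2.imwrite(f"pics/{n}F.png",arm.snapshot(n)[:,:,::-1])
crop(0,160,160,560,360,2,"pics/cF.png","pics/topF.png")
crop(0,130,130,490,340,2.2,"pics/cG.png","pics/sceneF.png")
```

```text
t 21.9 pos [ 303.3 -475.7  230.4] jawyaw 0.687 ydir [ 0.001 -0.    -1.   ] F [-0.  -0.1 -0.4] op 64.7 q [-1.02  0.34  1.77  0.    1.03 -1.71]
```

View pics/cF.png

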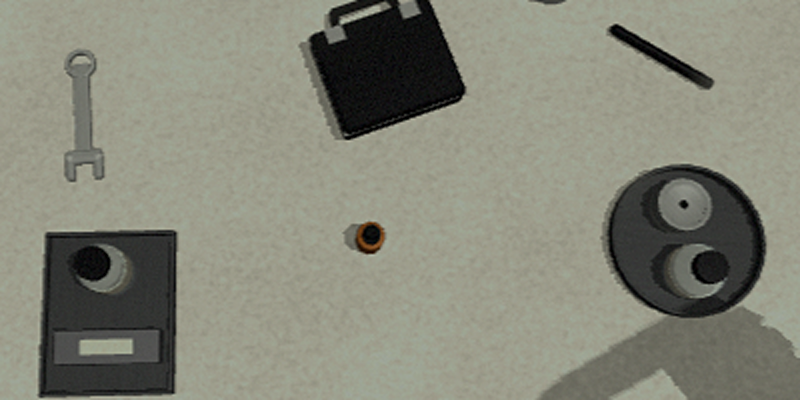

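View pics/cG.png

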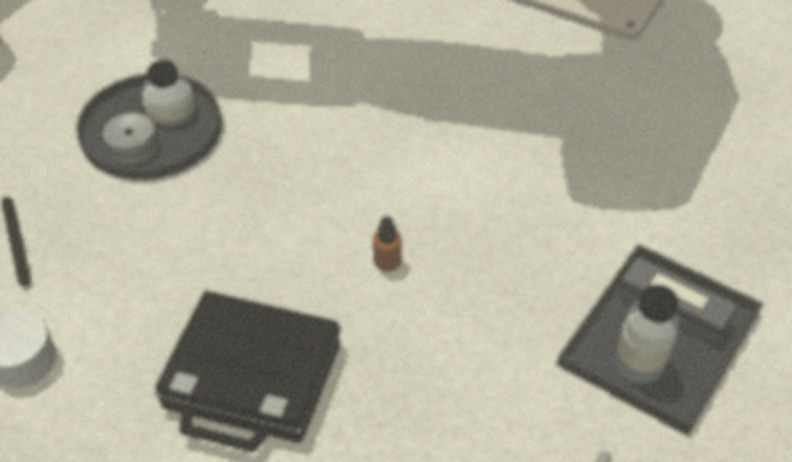

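Run:
```python
from h import *
t=lambda a,b,z:p2w("top",160+a/2-.25,160+b/2-.25,z)
o=np.array([493.5,283.2]);c,s=np.cos(-.08),np.sin(-.08);M=np.array([[c,-s],[s,c]])
for n,P in(("tall",t(93,262,99)),("box",t(106,347,32)),("short",t(709,266,62)),("filt",t(684,204,28)),("drop",t(371,235,60))):
    print(n,P.round(1),"rect",(M.T@(P[:2]-o)).round(1),"round",(P[:2]-[505,-286]).round(1),np.hypot(*(P[:2]-[505,-286])).round(1))
a=cv2.imread("pics/top0.png").astype(int);b=cv2.imread("pics/topF.png").astype(int)
for nm,(x0,y0,x1,y1) in {"wrench":(185,178,220,255),"dropper":(330,265,358,292)}.items(): print(nm,np.abs(a-b)[y0:y1,x0:x1].max(2).mean())
```

```text
tall [531.5 276.5  99. ] rect [38.4 -3.7] round [ 26.5 562.5] 563.1
box [459.4 284.   32. ] rect [-34.1  -2. ] round [-45.6 570. ] 571.8
short [ 474.7 -282.9   62. ] rect [  26.5 -565.8] round [-30.3   3.1] 30.5
filt [ 539.3 -285.8   28. ] rect [  91.2 -563.5] round [34.3  0.2] 34.3
drop [535.7  25.3  60. ] rect [  62.7 -253.7] round [ 30.7 311.3] 312.8
wrench 2.064935064935065
dropper 2.42989417989418
```

All items sit inside their limits, and the bystanders are unchanged. Handing in.

Run:
```python
from plant import arm
print(arm.hand_in())
```

```text
the job is handed in; nothing more can be done
None
```

Both sampling kits are made up and handed in, at about 22 s of the 122 s allowed. I slid the slim box about 70 mm along the case until it was past the corner. I then moved the box and the tall bottle into the rectangular tray, and the filter holder and the short bottle into the round tray.

The last top-view measurements put everything inside the limits. All four items look upright or flat in the pictures, with the gripper clear of everything:

| Item | Measured position in its tray | Limit |
|---|---|---|
| Tall bottle | (38, −4) mm | ±56, ±41 mm |
| Slim box | (−34, −2) mm | ±62, ±47 mm |
| Short bottle | 30.5 mm from centre | 49 mm |
| Filter holder | 34 mm from centre | 49 mm |

The dropper and wrench are unchanged between the first and last pictures.

- **Round tray position:** the scene camera placed the tray centre about 8–10 mm away from the top camera's estimate. I trusted the top and wrist views; the items stay within limits either way.
- **Upward force:** while gripping the filter holder and the short bottle, the wrist read about 7 N upward. It went away on lifting.
- **Not measured:** resting height and tilt were judged only from release heights and the pictures.

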